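# Hang the herb-drying hoop on the hanging scale and tare it

### The job

Lift the wheel-shaped herb-drying hoop out of its wooden rack and hang it by the rim on the J-hook under the scale's head. When it hangs there still and let go, press the orange tare pad on the scale's console, firmly enough to feel it give but without forcing it, so that the empty hoop is zeroed out; do not press the pad before that. Leave the other things on the table where they stand.

Things in the scene. Friction and masses are not known exactly. Their poses are not given: they have to be found in the camera images.
- hoop: herb-drying hoop: blue-painted steel wheel, 200 mm outer diameter, rim a round bar 10 mm thick, four 5 mm spokes in an X (45 degrees from straight up and down at the start), green hub 38 mm across, 9 mm thick; about 0.25 kg. Stands upright in the rack. Origin at its lowest point; x level in the plane of the wheel (away from the robot), y along its axle, z up
- hoop_centre (a point): centre of the hoop's hub; the middle line of the rim lies 95 mm from it. Axes as the hoop's
- rack: fixed wooden rack 170 x 70 mm, with a slot 15 mm wide along its x in which the hoop stands (slot floor 12 mm, walls 52 mm above the table); origin under its centre on the table
- scale: hanging scale, fixed: base plate 200 x 230 x 12 mm, 26 mm post at x 30, y 100 mm, white head over x -50 to 50, y -40 to 130 mm, 340 to 400 mm high, overhanging the hook, so the hand comes to the hook tilted, from the -x side. Origin on the table straight below the hook's trough; x away from the robot, y from the hook's open side to the post, z up
- hook (a point): bottom of the yellow J-hook's trough, on top of its 10 mm bar, 257 mm above the table; axes as the scale's. Bar along y: shank up to the head at y +22 mm, upturned tip at y -25 mm, ending 33 mm above it, 50 mm below the head. A hung hoop lies in the x-z plane, the middle of its rim bar 5 mm above this point; it comes from the -y side, over the tip, then down
- tare_top (a point): centre of the top face of the orange tare pad (36 x 44 mm) on the sloped console beside the base, toward the robot; z is the outward normal of the pad, tilted 25 degrees from vertical towards the scale's -x
- tare (a joint): travel of the tare pad in m: 0 at rest, 0.002 fully in; it gives from 1.5 N, trips at 0.0012 (about 5 N, to be kept for 0.2 s), is fully in at 7.5 N, and springs back. More than 40 N would crack it
- pots: tower of nested brown plastic plant pots, 112 mm across, 188 mm tall; origin under its centre
- jar: glass jar with closed brass-coloured lid, 86 mm across, 134 mm tall; origin under its centre
- kneeler: teal hard silicone kneeling block, 300 x 170 x 40 mm; origin under its centre
- fork: stainless steel hand fork with a wooden handle, lying flat, 260 mm long, 70 mm wide over its tines, 28 mm high; origin under its middle, x towards the tines
- mug: blue mug, 80 mm across, 85 mm tall; origin under its centre
- spray: green bottle, 68 mm across, 190 mm tall; origin under its centre
- herb: terracotta pot 132 mm across, 115 mm tall, with a leafy herb up to 210 mm; origin under its centre

How it is judged:
On the way, in this order (a step that is already met when the one before it is completed fails the run):
1. the hoop hangs by its rim in the J-hook, let go and nearly still, before the pad is pressed (horizontal distance between hoop_centre and hook below 0.03 m and z of hoop_centre in the frame of hook between -0.105 and -0.075 m and contact force between hoop and scale above 0.8 N and linear speed of hoop below 0.06 m/s and contact force between the fingers and hoop below 0.1 N), for 0.3 s.
2. the tare pad is pressed until it trips, for 0.2 s, with the hoop hanging (value of joint tare above 0.0012 m and horizontal distance between hoop_centre and hook below 0.03 m), for 0.2 s.
At the end, for the whole second after the job is handed in: The hoop hangs freely in the J-hook: its centre within 30 mm horizontally of the hook's trough and 75 to 105 mm below it, its weight on the scale, slower than 0.06 m/s, not touched by the fingers; the tare pad has sprung back (under 0.6 mm) (all of step 1 and value of joint tare below 0.0006 m).
It fails at once if the tare pad is pressed before the hoop hangs in the hook (value of joint tare above 0.0008 m and not (horizontal distance between hoop_centre and hook below 0.03 m and z of hoop_centre in the frame of hook between -0.105 and -0.075 m and contact force between hoop and scale above 0.8 N)).
It fails at once if the tare pad is pressed with more than 40 N (contact force between anything else and tare above 40 N).
It fails at once if a bystander (pots, jar, kneeling block, hand fork, mug, green bottle, potted herb) is moved more than 30 mm (distance of any of pots, jar, kneeler, fork, mug, spray, herb from where it was at the start of the episode above 0.03 m).
It fails at once if the pots, jar, mug, green bottle or potted herb are knocked over (angle between any of pots, jar, mug, spray, herb's own z axis and vertical above 0.4 rad).
It also fails if it takes over 54 s, if anything falls off the work surface, if the arm or the gripper's body presses on something with over 40 N, if the wrist force passes 120 N, or if a joint passes its speed limit or range.

### The arm

A 6-joint arm with a two-finger parallel gripper is mounted at the origin on the work surface. World frame = base frame: x ahead of the robot, y to its left, z up, the work surface at z = 0. Lengths are in m, angles in rad, forces in N, time in s.
With the tool pointing down it reaches from about 0.25 to 0.775 m from the base axis. Payload 4 kg.
Tool frame: the origin (TCP) lies midway between the tips of the shut fingers; the grasp point (between the pads) lies 19 mm behind it; z points along the fingers, y is the direction in which the jaws open and shut (so a half turn about z gives the same grasp; the last joint's range is limited). The gripper opens to 94 mm and grips with 3 to 60 N. Pads are 16 mm wide; open, the fingers measure 119 mm over their backs; the gripper's body (75 mm by 177 mm) begins 78 mm behind the grasp point.
Start: joints at [-1.431, 0.087, 1.371, -0, 1.684, -0.103], TCP at [0.132, -0.534, 0.206] pointing down, gripper open.
Joint ranges: [-3.1, 3.1], [-0.76, 2.03], [0.27, 2.55], [-1.08, 4.22], [0.17, 2.65], [-2.57, 2.57]. Speed limits (rad/s): [2.79, 2.79, 3.14, 3.14, 3.14, 3.14].

### API

Orientations are given as [roll, pitch, yaw] about the fixed x, y, z axes, in that order (R = Rz(yaw) Ry(pitch) Rx(roll)).
In Python, from bench import robot gives the robot as it stands.
- The arm moves only by the tool servo_tool, never from a script. Its argument "rows" is a list of rows, each a list of 2 entries, a list of its own where there are three numbers: the shift along the tool's x, y, z normalised to -1 to 1, where 1 is 0.08 m, then the turn about the tool's z normalised to -1 to 1, where 1 is pi/2 rad. A call has 1 to 12 rows; each row is the pose to reach, as a shift and turn from the pose commanded when the call began, along the tool's axes at that moment; what a row does not reach only later rows make up. A row lasts 1/12 s, in which the tool goes at most 41.7 mm and 7.16 degrees, less where a joint would pass 70% of its speed; a pose out of reach is approached as far as the arm can. A call with a number of a shift or a turn outside -1 to 1 is refused whole. A call with a gripper value outside its range is refused whole. "grip" is the closure, from -1 (fully open) to 1 (shut), set as the call begins (left out, the last holds). The fingers move at their own pace and stop on an object; the grip force is fixed at half the most. Time passes only in rows, so rows that repeat a pose let the fingers close. It gives the time, the measured TCP pose, the force and the opening at its end, in the units of the state.
- robot.get_obs(): the state, without advancing time (a new reading comes with each control period).
- robot.snapshot(name): name is "scene" or "top" or "wrist"; returns a dict with "pixels" (384x512x3 uint8, red, green, blue), "camera_matrix" (3x3 intrinsics, pixels), "D" ([k1, k2, p1, p2, k3] as OpenCV has them; the pictures are not rectified), "world_from_camera" (4x4, takes a point from camera to world coordinates). Camera axes: x right, y down, z forward; pixel columns grow to the right and rows downward; lengths in m; the calibration is good to about 2 mm. A picture is of the moment at which its call begins. There is no depth.
- robot.close_job(): hands the job in, once; it reports no verdict.
The state is a dict: "time": time; "joint_positions": joint angles; "qvel": joint speeds; "joint_torque": joint torques, N m; "tool_pos": TCP position; "ee_rot": TCP orientation; "wrist_force": force on the tool from outside, world axes, zero at the start; "wrist_torque": the same for the moment, N m; "width": finger opening in m.
Only numpy, scipy, OpenCV 4.12 (cv2) and the standard library are available. Lean on these libraries where they do the work, as an engineer would, in place of code of your own. Each camera call takes 0.05 s, during which the arm holds its last target.

## Working session

There is one attempt and no reset: what is moved stays moved. The work goes in short steps, Python scripts to look and compute and a tool call to move; the robot and the scene stay as the last step left them, time stands still between calls to the robot, and variables do not carry over. Pictures are saved under pics/ and viewed, and the job is handed in when it is done.

Besides the shell and the picture viewer there is one more tool, called after "Call:" in YAML: its name, and indented under it one key for each argument. servo_tool: Moves the arm, as the interface text tells. Its arguments: {"type":"object","properties":{"rows":{"type":"array"},"grip":{"type":"number"}},"required":["rows"]}

I'll start with pictures from the cameras.

```bash
mkdir -p pics; ls; cat > h.py <<'E'
import numpy as np, cv2, pickle
from scipy.spatial.transform import Rotation as R
from bench import robot
def snap(name,out):
    s=robot.snapshot(name); cv2.imwrite('pics/%s.png'%out, cv2.cvtColor(s['pixels'],cv2.COLOR_RGB2BGR)); pickle.dump(s,open('pics/%s.pkl'%out,'wb')); return s
def load(out): return pickle.load(open('pics/%s.pkl'%out,'rb'))
def ray(s,uv):
    p=cv2.undistortPoints(np.array(uv,float).reshape(-1,1,2),np.array(s['camera_matrix']),np.array(s['D'])).reshape(-1,2)
    T=np.array(s['world_from_camera']); d=np.c_[p,np.ones(len(p))]@T[:3,:3].T
    return T[:3,3],d/np.linalg.norm(d,axis=1)[:,None]
def onz(s,uv,z):
    o,d=ray(s,uv); return o+d*((z-o[2])/d[:,2])[:,None]
def onplane(s,uv,p,n):
    o,d=ray(s,uv); n=np.array(n,float); return o+d*(((np.array(p)-o)@n)/(d@n))[:,None]
def tri(s1,uv1,s2,uv2):
    o1,d1=ray(s1,[uv1]);o2,d2=ray(s2,[uv2]);d1=d1[0];d2=d2[0]
    A=np.c_[d1,-d2]; t=np.linalg.lstsq(A,o2-o1,rcond=None)[0]
    a=o1+d1*t[0];b=o2+d2*t[1]; return (a+b)/2,np.linalg.norm(a-b)
def proj(s,P):
    T=np.linalg.inv(np.array(s['world_from_camera']))
    return cv2.projectPoints(np.array(P,float).reshape(-1,1,3),cv2.Rodrigues(T[:3,:3])[0],T[:3,3],np.array(s['camera_matrix']),np.array(s['D']))[0].reshape(-1,2)
E
python3 - <<'E'
from h import *
for n in ('scene','top','wrist'):
    s=snap(n,n+'0'); print(n,np.round(s['camera_matrix'],1).tolist(),np.round(s['D'],3),np.round(s['world_from_camera'],3).tolist())
o=robot.get_obs();print({k:np.round(v,3).tolist() for k,v in o.items()})
E
```

```text
pics
scene [[353.8, 0.0, 256.7], [0.0, 353.8, 193.1], [0.0, 0.0, 1.0]] [-0.028  0.     0.     0.     0.   ] [[0.397, 0.764, -0.508, 1.18], [0.918, -0.334, 0.215, -0.219], [-0.005, -0.552, -0.834, 1.141], [0.0, 0.0, 0.0, 1.0]]
top [[409.9, 0.0, 256.4], [0.0, 409.9, 191.3], [0.0, 0.0, 1.0]] [0.009 0.    0.    0.    0.   ] [[0.008, -0.994, 0.109, 0.415], [-1.0, -0.005, 0.022, 0.03], [-0.021, -0.109, -0.994, 1.453], [0.0, 0.0, 0.0, 1.0]]
wrist [[281.1, 0.0, 255.3], [0.0, 281.1, 188.4], [0.0, 0.0, 1.0]] [-0.035  0.     0.     0.     0.   ] [[0.241, -0.935, -0.261, 0.208], [-0.971, -0.232, -0.063, -0.516], [-0.001, 0.269, -0.963, 0.384], [0.0, 0.0, 0.0, 1.0]]
{'time': 0.15, 'joint_positions': [-1.431, 0.088, 1.372, -0.0, 1.684, -0.103], 'qvel': [-0.001, -0.005, -0.007, 0.001, 0.001, 0.001], 'joint_torque': [0.002, -34.064, -30.279, 0.072, 0.031, -0.0], 'tool_pos': [0.132, -0.533, 0.205], 'ee_rot': [-3.14, -0.0, 0.243], 'wrist_force': [-0.839, -0.332, -0.248], 'wrist_torque': [-0.014, -0.047, 0.035], 'width': 0.094}
```

View pics/scene0.png

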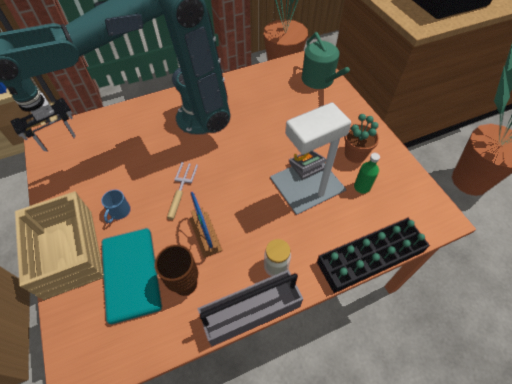

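View pics/top0.png

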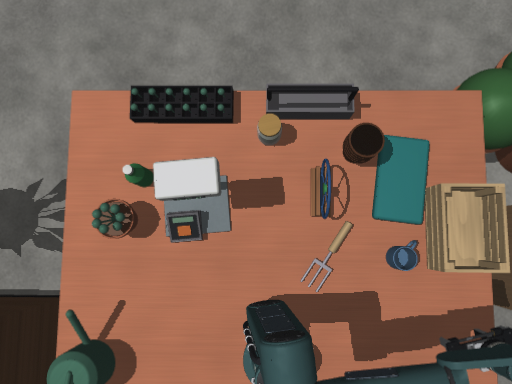

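View pics/wrist0.png

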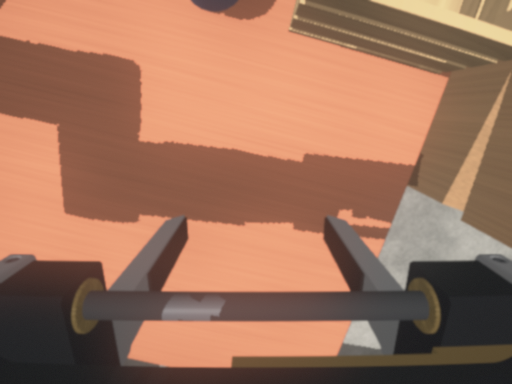

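The scene camera looks from the far side and shows the hoop in the rack near (205,220), the scale near (315,160) and the pots near (178,270). In the top view, where up is +x and left is +y, the hoop is at (326,190), the scale head at (187,178) and the pad at (184,231). Next I'll zoom in on these.

```bash
python3 - <<'E'
from h import *
a=cv2.imread('pics/top0.png'); b=cv2.imread('pics/scene0.png')
t1=cv2.resize(a[150:225,290:370],None,fx=5,fy=5,interpolation=cv2.INTER_CUBIC)
t2=cv2.resize(a[150:250,145:245],None,fx=4,fy=4,interpolation=cv2.INTER_CUBIC)
cv2.imwrite('pics/zt.png',np.hstack([t1[:375],cv2.resize(t2,(375,375))]))
s1=cv2.resize(b[180:260,170:250],(390,390),interpolation=cv2.INTER_CUBIC)
s2=cv2.resize(b[95:215,265:385],(390,390),interpolation=cv2.INTER_CUBIC)
cv2.imwrite('pics/zs.png',np.hstack([s1,s2]))
E
```

```text
(no output)
```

View pics/zt.png

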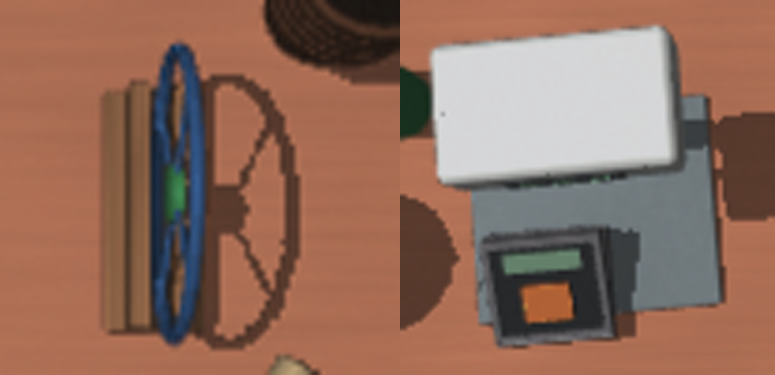

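View pics/zs.png

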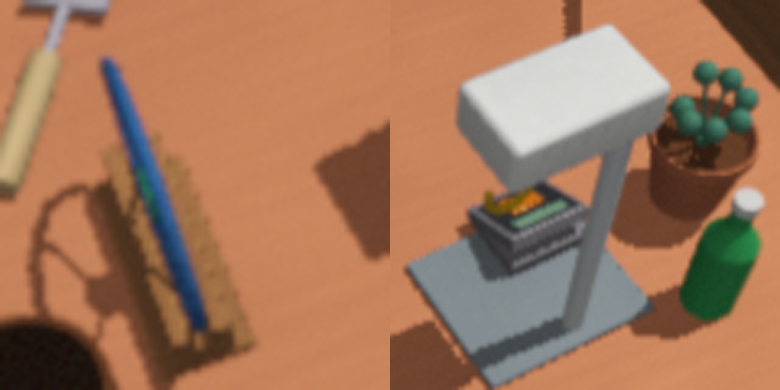

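```bash
python3 - <<'E'
from h import *
b=cv2.imread('pics/scene0.png')
cv2.imwrite('pics/za.png',cv2.resize(b[0:160,0:240],None,fx=3.3,fy=3.3,interpolation=cv2.INTER_CUBIC))
def big(m):
    c=max(cv2.findContours(m.astype(np.uint8),cv2.RETR_EXTERNAL,cv2.CHAIN_APPROX_NONE)[0],key=cv2.contourArea); return c
for n in ('top0','scene0'):
    s=load(n); hsv=cv2.cvtColor(s['pixels'],cv2.COLOR_RGB2HSV); h,sa,v=[hsv[...,i].astype(int) for i in range(3)]
    masks=dict(hoop=(h>100)&(h<120)&(sa>130)&(v>60), hub=(h>50)&(h<85)&(sa>100)&(v>60), white=(sa<40)&(v>180), pad=(h>5)&(h<14)&(sa>190)&(v>170), hook=(h>18)&(h<30)&(sa>150))
    for k,m in masks.items():
        m=m.astype(np.uint8); N,l,st,c=cv2.connectedComponentsWithStats(m)
        o=np.argsort(-st[1:,4])[:5]+1
        print(n,k,[(st[i].tolist(),np.round(c[i],1).tolist()) for i in o])
E
```

```text
top0 hoop [([321, 159, 10, 59, 276], [325.6, 188.0]), ([325, 192, 1, 2, 2], [325.0, 192.5]), ([325, 183, 1, 1, 1], [325.0, 183.0]), ([324, 195, 1, 1, 1], [324.0, 195.0])]
top0 hub [([463, 65, 49, 33, 790], [493.4, 82.1]), ([484, 109, 28, 33, 475], [498.1, 125.9]), ([125, 174, 18, 9, 97], [133.4, 178.1]), ([131, 164, 11, 4, 36], [135.8, 165.6]), ([323, 183, 4, 11, 36], [324.4, 188.0])]
top0 white [([153, 157, 64, 41, 2156], [184.7, 177.3]), ([123, 165, 9, 9, 64], [126.8, 169.0]), ([246, 336, 2, 2, 2], [246.5, 336.5]), ([306, 273, 1, 1, 1], [306.0, 273.0]), ([313, 279, 1, 1, 1], [313.0, 279.0])]
top0 pad []
top0 hook []
scene0 hoop [([192, 193, 20, 54, 144], [201.8, 220.5]), ([0, 82, 6, 11, 57], [2.2, 87.2])]
scene0 hub [([306, 33, 32, 43, 687], [322.6, 54.2]), ([355, 161, 24, 32, 482], [366.2, 176.9]), ([495, 48, 17, 64, 469], [504.9, 84.2]), ([88, 45, 85, 24, 279], [133.3, 56.0]), ([352, 123, 25, 15, 145], [364.3, 130.6])]
scene0 white [([288, 103, 63, 39, 1324], [318.3, 121.8]), ([371, 153, 9, 7, 42], [375.1, 156.0]), ([44, 101, 3, 4, 7], [45.1, 102.7]), ([188, 165, 1, 1, 1], [188.0, 165.0]), ([179, 168, 1, 1, 1], [179.0, 168.0])]
scene0 pad []
scene0 hook [([267, 240, 23, 22, 399], [277.5, 250.4]), ([295, 153, 13, 8, 41], [299.9, 157.2]), ([176, 271, 1, 1, 1], [176.0, 271.0])]
```

View pics/za.png

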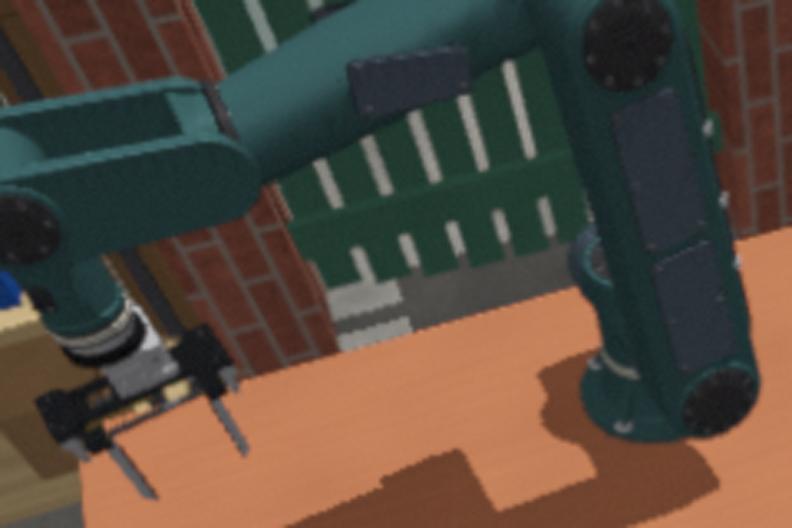

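```bash
python3 - <<'E'
from h import *
s=load('scene0')
for dz in np.arange(0,0.36,0.04): print(round(dz,2),np.round(proj(s,[[0.132,-0.533,0.206+dz]])[0]*3.3))
t=load('top0')
def hull(s):
    hsv=cv2.cvtColor(s['pixels'],cv2.COLOR_RGB2HSV); m=((hsv[...,1]<40)&(hsv[...,2]>180)).astype(np.uint8)
    N,l,st,c=cv2.connectedComponentsWithStats(m); i=np.argmax(st[1:,4])+1
    c=max(cv2.findContours((l==i).astype(np.uint8),cv2.RETR_EXTERNAL,cv2.CHAIN_APPROX_NONE)[0],key=cv2.contourArea)
    return c,(l==i)
for n in('top0','scene0'):
    s=load(n);c,m=hull(s)
    print(n,cv2.approxPolyDP(cv2.convexHull(c),2.0,True).reshape(-1,2).tolist())
# head top plane z=.4 from top
c,m=hull(t)
rect=cv2.minAreaRect(onz(t,c.reshape(-1,2),0.4)[:,:2].astype(np.float32)*1000); print(rect)
# hoop: top view direction fit of the blue pixels
hsv=cv2.cvtColor(t['pixels'],cv2.COLOR_RGB2HSV);m=(hsv[...,0]>100)&(hsv[...,0]<120)&(hsv[...,1]>130)&(hsv[...,2]>60)
ys,xs=np.nonzero(m); k=(xs>315)&(xs<335)&(ys>150)&(ys<222); pts=np.c_[xs,ys][k]
q=onz(t,pts,0.112)[:,:2]; print('ends', q[np.argmin(q[:,0])],q[np.argmax(q[:,0])],q.mean(0))
print('hub top',onz(t,[[324.4,188]],0.112), 'hub scene?')
E
```

```text
0.0 [197. 470.]
0.04 [179. 445.]
0.08 [160. 418.]
0.12 [141. 389.]
0.16 [120. 359.]
0.2 [ 98. 327.]
0.24 [ 75. 294.]
0.28 [ 51. 258.]
0.32 [ 25. 220.]
top0 [[213, 157], [215, 192], [155, 196], [154, 163]]
scene0 [[350, 121], [304, 141], [288, 122], [333, 103]]
((566.864990234375, 240.83314514160156), (92.2736587524414, 161.1271514892578), 5.535912036895752)
ends [ 0.47926025 -0.16120804] [ 0.67102539 -0.16973805] [ 0.57437545 -0.16724696]
hub top [[ 0.57439767 -0.16348829  0.112     ]] hub scene?
```

```bash
cat >> h.py <<'E'
def S(p,org,yaw):
    c,s=np.cos(yaw),np.sin(yaw); p=np.atleast_2d(np.array(p,float)); return np.c_[org[0]+c*p[:,0]-s*p[:,1],org[1]+s*p[:,0]+c*p[:,1],p[:,2]]
def overlay(n,out,box,f,groups):
    s=load(n); im=cv2.cvtColor(s['pixels'],cv2.COLOR_RGB2BGR); x0,y0,x1,y1=box
    z=cv2.resize(im[y0:y1,x0:x1],None,fx=f,fy=f,interpolation=cv2.INTER_CUBIC)
    for col,P,cl in groups:
        q=((proj(s,P)-[x0,y0]+0.5)*f).astype(np.int32)
        cv2.polylines(z,[q.reshape(-1,1,2)],cl,col,1)
    cv2.imwrite('pics/%s.png'%out,z)
def scalegroups(org,yaw):
    hd=lambda z:S([[-.05,-.04,z],[.05,-.04,z],[.05,.13,z],[-.05,.13,z]],org,yaw)
    hk=S([[0,.022,.34],[0,.022,.252],[0,-.025,.252],[0,-.025,.290]],org,yaw)
    po=S([[.03,.1,.012],[.03,.1,.34]],org,yaw)
    return [((0,0,255),hd(.4),True),((0,0,255),hd(.34),True),((255,0,255),hk,False),((255,0,0),po,False)]
E
python3 - <<'E'
from h import *
g=scalegroups((0.571,0.196),np.radians(5.5))
overlay('top0','o1',(140,140,240,250),5,g)
overlay('scene0','o2',(270,90,370,215),5,g)
a=cv2.imread('pics/o1.png');b=cv2.imread('pics/o2.png');h=min(a.shape[0],b.shape[0],590);cv2.imwrite('pics/o12.png',cv2.resize(np.hstack([a[:h],b[:h]]),(800,int(h*.8))))
E
```

```text
(no output)
```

View pics/o12.png

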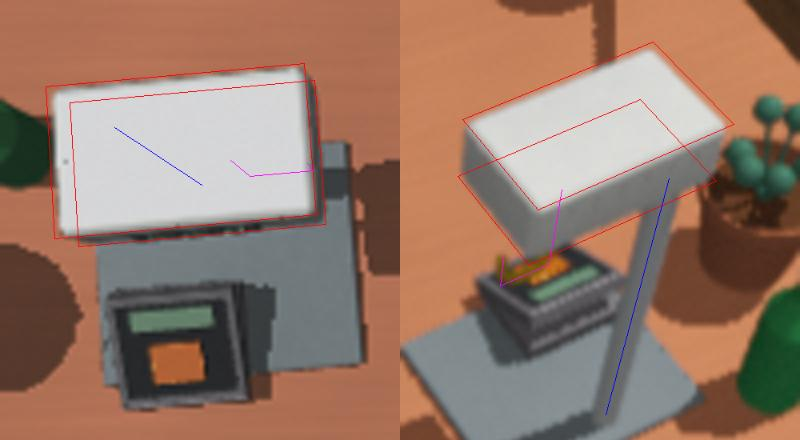

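```bash
cat >> h.py <<'E'
def ring(c,yaw,r=.095,lean=0):
    a=np.linspace(0,2*np.pi,73); ex=np.array([np.cos(yaw),np.sin(yaw),0]); ey=np.array([-np.sin(yaw),np.cos(yaw),0]); ez=np.array([0,0,1.])*np.cos(lean)+ey*np.sin(lean)
    return np.array(c)+r*(np.cos(a)[:,None]*ex+np.sin(a)[:,None]*ez)
E
python3 - <<'E'
from h import *
g=[((0,0,255),ring((.5745,-.164,.112),np.radians(-2.5)),True)]
overlay('top0','o1',(290,145,370,225),5,g)
overlay('scene0','o2',(170,180,250,260),5,g)
a=cv2.imread('pics/o1.png');b=cv2.imread('pics/o2.png');cv2.imwrite('pics/o34.png',np.hstack([a,b]))
E
```

```text
(no output)
```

View pics/o34.png

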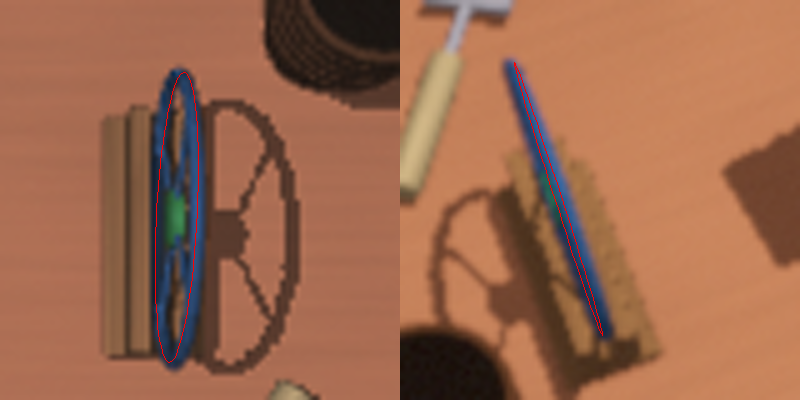

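```bash
python3 - <<'E'
from h import *
t=load('top0'); s=load('scene0')
print(onz(t,[[324.8-.3,217.5],[326-.4,159]],.112))
print(onz(s,[[170+515/5-.5,180+66/5-.5]],.112), onz(s,[[170+605/5-.5,180+332/5-.5]],.112))
g=[((0,0,255),ring((.5745,-.1645,.112),np.radians(-.8),lean=-.05),True)]
overlay('top0','o1',(290,145,370,225),5,g)
overlay('scene0','o2',(170,180,250,260),5,g)
a=cv2.imread('pics/o1.png');b=cv2.imread('pics/o2.png');cv2.imwrite('pics/o56.png',np.hstack([a,b]))
E
```

```text
[[ 0.47764438 -0.16281373  0.112     ]
 [ 0.67102071 -0.16841997  0.112     ]]
[[0.5732697  0.09840464 0.112     ]] [[0.78020452 0.06569924 0.112     ]]
```

View pics/o56.png

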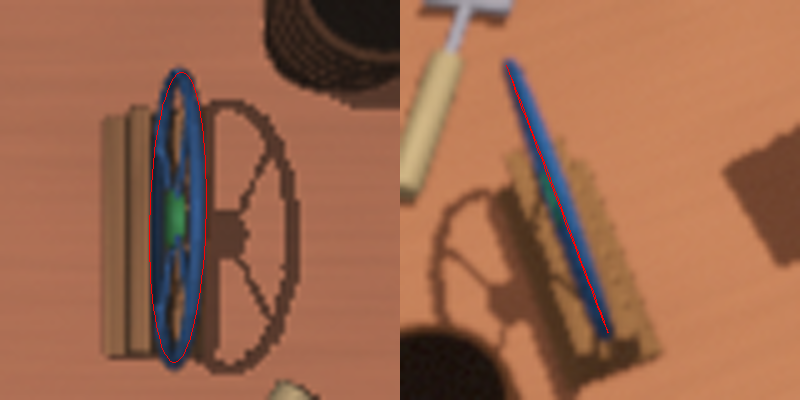

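Overlaying the predicted outlines on both views fits well. The hook trough is at about (0.571, 0.196) with a scale yaw of about 5.5°, and the hoop centre is at about (0.5745, -0.164, 0.112) with a yaw of about -1.5°. I plan to grip the rim at 9 o'clock on the robot side, with the tool down and the camera facing the robot.

Call:
servo_tool:
  rows:
    - [[0.08, -0.08, 0], -0.075]
    - [[0.16, -0.16, 0], -0.15]
    - [[0.25, -0.25, 0], -0.23]
    - [[0.33, -0.33, 0], -0.31]
    - [[0.42, -0.42, 0], -0.39]
    - [[0.5, -0.5, 0], -0.47]
    - [[0.58, -0.58, 0], -0.55]
    - [[0.67, -0.67, 0], -0.63]
    - [[0.75, -0.75, 0], -0.71]
    - [[0.83, -0.83, 0], -0.79]
    - [[0.92, -0.92, 0], -0.87]
    - [[1, -1, 0], -0.95]
  grip: -1

```text
time: 1.15
tool_pos: [0.1909, -0.4363, 0.2051]
ee_rot: [-3.142, -0.001, 1.735]
wrist_force: [-0.1, -1.1, 0.2]
width: 0.094
```

```bash
cat >> h.py <<'E'
def plan(tgt,yaw=None):
    """total shift (units of 0.08 m, tool axes now) and turn (units pi/2) to a world TCP target, tool down"""
    o=robot.get_obs(); Rm=R.from_euler('xyz',o['ee_rot']).as_matrix(); d=Rm.T@(np.array(tgt)-np.array(o['tool_pos']))/0.08
    y=o['ee_rot'][2]; t=None if yaw is None else -((yaw-y+np.pi)%(2*np.pi)-np.pi)/(np.pi/2)
    print('t %.2f'%o['time'],'pos',np.round(o['tool_pos'],4),'rot',np.round(o['ee_rot'],3),'F',np.round(o['wrist_force'],1),'w',round(o['width'],4),'q',np.round(o['joint_positions'],2),'\n shift',np.round(d,2),'turn',None if t is None else round(t,3))
E
python3 -c "
from h import *
plan((.477,-.1625,.206),np.pi-.02)"
```

```text
t 1.15 pos [ 0.1909 -0.4363  0.2051] rot [-3.142e+00 -1.000e-03  1.735e+00] F [-0.1 -1.1  0.2] w 0.094 q [-1.28 -0.08  1.54  0.    1.68 -1.44] 
 shift [ 2.79  4.09 -0.01] turn -0.883
```

Call:
servo_tool:
  rows:
    - [[0.08, 0.08, 0], -0.07]
    - [[0.16, 0.16, 0], -0.14]
    - [[0.25, 0.25, 0], -0.22]
    - [[0.33, 0.33, 0], -0.3]
    - [[0.42, 0.42, 0], -0.37]
    - [[0.5, 0.5, 0], -0.45]
    - [[0.58, 0.58, 0], -0.52]
    - [[0.67, 0.67, 0], -0.6]
    - [[0.75, 0.75, 0], -0.67]
    - [[0.83, 0.83, 0], -0.74]
    - [[0.92, 0.92, 0], -0.81]
    - [[1, 1, 0], -0.88]

```text
time: 2.15
tool_pos: [0.2642, -0.3408, 0.2051]
ee_rot: [-3.138, -0.007, 3.1]
wrist_force: [0.6, -0.7, 0.4]
width: 0.094
```

```bash
python3 -c "
from h import *
plan((.477,-.1625,.206),np.pi-.02)"
```

```text
t 2.15 pos [ 0.2642 -0.3408  0.2051] rot [-3.138 -0.007  3.1  ] F [ 0.6 -0.7  0.4] w 0.094 q [-1.04 -0.18  1.63 -0.01  1.69 -2.57] 
 shift [-2.57  2.34 -0.04] turn -0.014
```

Call:
servo_tool:
  rows:
    - [[-0.1, 0.3, 0], 0]
    - [[-0.4, 0.7, 0], 0]
    - [[-0.7, 1, 0], 0]
    - [[-0.9, 1, 0], 0]
    - [[-0.9, 1, 0], 0]

```text
time: 2.57
tool_pos: [0.3421, -0.2626, 0.2043]
ee_rot: [-3.138, -0.005, 3.104]
wrist_force: [-0.8, -0.0, 0.5]
width: 0.0935
```

```bash
python3 -c "
from h import *
plan((.477,-.1625,.206),np.pi-.02)"
```

```text
t 2.57 pos [ 0.3421 -0.2626  0.2043] rot [-3.138 -0.005  3.104] F [-0.8 -0.   0.5] w 0.0935 q [-0.78 -0.18  1.63 -0.01  1.69 -2.32] 
 shift [-1.64  1.31 -0.03] turn -0.011
```

Call:
servo_tool:
  rows:
    - [[-0.25, 0.3, 0], 0]
    - [[-0.55, 0.65, 0], 0]
    - [[-0.85, 0.95, 0], 0]
    - [[-1, 1, 0], 0]
    - [[-1, 1, 0], -0.01]
    - [[-1, 1, 0], -0.01]

```text
time: 3.07
tool_pos: [0.4228, -0.1881, 0.2035]
ee_rot: [-3.137, -0.008, 3.117]
wrist_force: [-1.7, 0.1, 0.8]
width: 0.0943
```

```bash
python3 -c "
from h import *
snap('wrist','w1');snap('top','t1')
plan((.477,-.1625,.206),np.pi-.02)"
```

```text
t 3.17 pos [ 0.4224 -0.1885  0.2037] rot [-3.137 -0.007  3.114] F [-0.4  0.7 -0.1] w 0.0938 q [-0.54 -0.11  1.56 -0.01  1.69 -2.08] 
 shift [-0.67  0.34 -0.03] turn -0.005
```

View pics/w1.png

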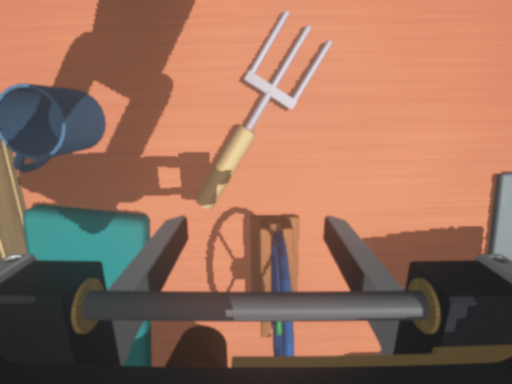

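View pics/t1.png

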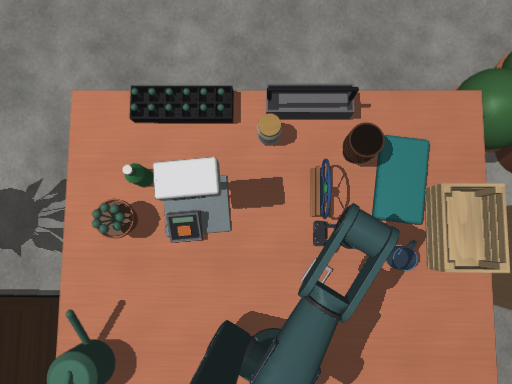

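The wrist view shows the rim's near end at about (278,228), between the open fingers. I'll cast that end onto the hoop's mid height.

```bash
python3 - <<'E'
from h import *
s=load('w1')
im=cv2.cvtColor(s['pixels'],cv2.COLOR_RGB2BGR)
g=[((0,0,255),ring((.5745,-.1645,.112),np.radians(-1.5)),True)]
overlay('w1','ow1',(200,190,350,370),4,g)
print(onz(s,[[277,230],[278,232]],.112))
E
```

```text
[[ 0.46451426 -0.16794678  0.112     ]
 [ 0.46679674 -0.16691164  0.112     ]]
```

View pics/ow1.png

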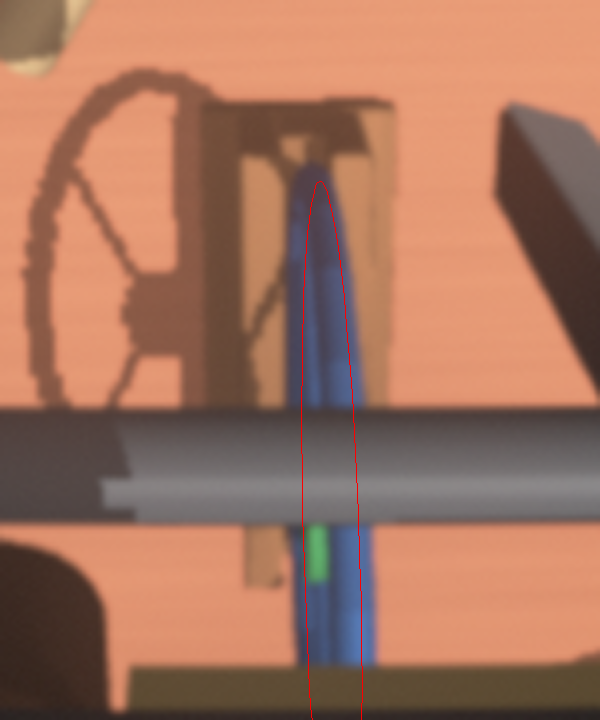

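Call:
servo_tool:
  rows:
    - [[-0.2, 0.15, 0.1], 0]
    - [[-0.45, 0.3, 0.3], 0]
    - [[-0.67, 0.31, 0.6], 0]
    - [[-0.67, 0.31, 0.9], 0]
    - [[-0.67, 0.31, 1], 0]
    - [[-0.67, 0.31, 1], 0]

```text
time: 3.67
tool_pos: [0.4746, -0.1645, 0.1207]
ee_rot: [-3.14, -0.012, 3.114]
wrist_force: [-0.8, 0.4, -0.6]
width: 0.094
```

```bash
python3 -c "
from h import *
snap('wrist','w2')
plan((.477,-.1655,.105),np.pi-.02)
overlay('w2','ow2',(180,190,340,340),4,[((0,0,255),ring((.5745,-.1645,.112),np.radians(-1.5)),True)])"
```

```text
t 3.72 pos [ 0.4757 -0.1649  0.1228] rot [-3.138 -0.009  3.114] F [0.5 0.5 0.6] w 0.094 q [-0.44  0.02  1.61 -0.01  1.52 -1.98] 
 shift [-0.02 -0.01  0.22] turn -0.005
```

View pics/ow2.png

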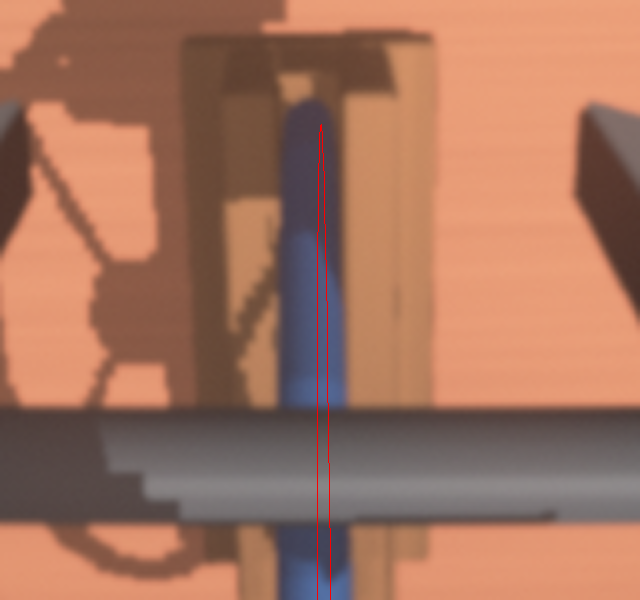

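Call:
servo_tool:
  rows:
    - [[-0.02, 0, 0.12], 0]
    - [[-0.02, 0, 0.22], 0]
    - [[-0.02, 0, 0.22], 0]

```text
time: 3.97
tool_pos: [0.478, -0.1644, 0.1051]
ee_rot: [-3.138, -0.007, 3.115]
wrist_force: [-0.8, 0.4, -0.1]
width: 0.0938
```

Call:
servo_tool:
  rows:
    - [[0, 0, 0], 0]
    - [[0, 0, 0], 0]
    - [[0, 0, 0], 0]
    - [[0, 0, 0], 0]
    - [[0, 0, 0], 0]
    - [[0, 0, 0], 0]
    - [[0, 0, 0], 0]
    - [[0, 0, 0], 0]
  grip: 1

```text
time: 4.63
tool_pos: [0.4787, -0.1643, 0.1059]
ee_rot: [-3.138, -0.006, 3.116]
wrist_force: [-0.5, -1.0, 0.4]
width: 0.0442
```

Call:
servo_tool:
  rows:
    - [[0, 0, 0], 0]
    - [[0, 0, 0], 0]
    - [[0, 0, 0], 0]
    - [[0, 0, 0], 0]
    - [[0, 0, 0], 0]
    - [[0, 0, 0], 0]
    - [[0, 0, 0], 0]
    - [[0, 0, 0], 0]

```text
time: 5.3
tool_pos: [0.4787, -0.1643, 0.1059]
ee_rot: [-3.138, -0.006, 3.116]
wrist_force: [-0.1, 0.7, 0.2]
width: 0.0095
```

The grip closed at 9.5 mm, so the bar is held. I'll lift slowly.

Call:
servo_tool:
  rows:
    - [[0, 0, -0.05], 0]
    - [[0, 0, -0.15], 0]
    - [[0, 0, -0.3], 0]
    - [[0, 0, -0.45], 0]
    - [[0, 0, -0.6], 0]
    - [[0, 0, -0.75], 0]
    - [[0, 0, -0.85], 0]
    - [[0, 0, -0.9], 0]
    - [[0, 0, -0.9], 0]

```text
time: 6.05
tool_pos: [0.4798, -0.1644, 0.1796]
ee_rot: [-3.137, -0.003, 3.115]
wrist_force: [0.2, 0.4, -2.9]
width: 0.009
```

```bash
python3 -c "
from h import *
snap('scene','s3');snap('top','t3')
plan((.477,-.1655,.105),np.pi-.02)
a=cv2.imread('pics/s3.png')[130:270,150:260];b=cv2.imread('pics/t3.png')[140:280,270:380]
cv2.imwrite('pics/st3.png',cv2.resize(np.hstack([a,b]),None,fx=3.6,fy=3.6,interpolation=cv2.INTER_CUBIC))"
```

```text
t 6.15 pos [ 0.4789 -0.164   0.1776] rot [-3.138 -0.007  3.116] F [ 0.3  0.  -3.6] w 0.0094 q [-0.44  0.    1.52 -0.01  1.63 -1.98] 
 shift [ 0.02 -0.02  0.91] turn -0.004
```

View pics/st3.png

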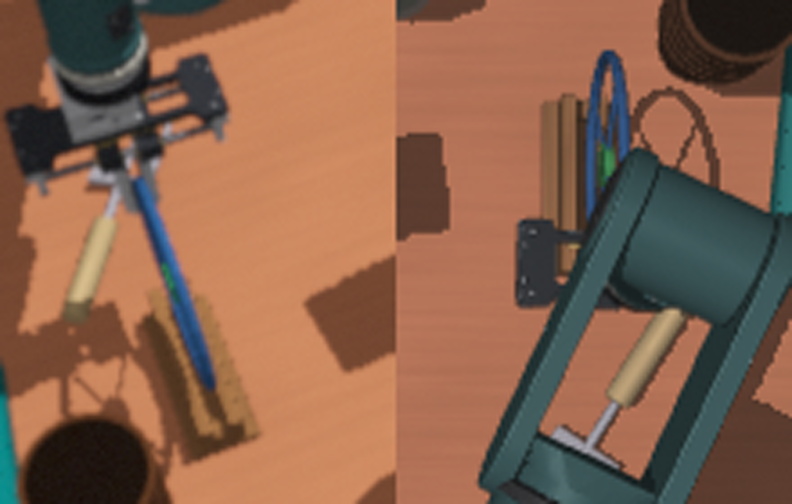

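```bash
cat >> h.py <<'E'
def hub(n,near,rad=25):
    s=load(n);hsv=cv2.cvtColor(s['pixels'],cv2.COLOR_RGB2HSV).astype(int)
    m=((hsv[...,0]>48)&(hsv[...,0]<82)&(hsv[...,1]>110)&(hsv[...,2]>60))
    ys,xs=np.nonzero(m); k=np.hypot(xs-near[0],ys-near[1])<rad; return np.array([xs[k].mean(),ys[k].mean()]),k.sum()
E
python3 - <<'E'
from h import *
a,na=hub('t3',(270+610/3.6-0,140+165/3.6),12);b,nb=hub('s3',(150+168/3.6,130+280/3.6),12);print(a,na,b,nb)
print(tri(load('t3'),a,load('s3'),b))
for lab in ('t0','s0'):pass
a,na=hub('top0',(324.4,188),8);b,nb=hub('scene0',(170+145/4.875,180+190/4.875),10);print(a,na,b,nb,tri(load('top0'),a,load('scene0'),b))
E
```

```text
[nan nan] 0 [196.125 206.75 ] 8
 ** On entry to DLASCL parameter number  4 had an illegal value
 ** On entry to DLASCL parameter number  4 had an illegal value
 ** On entry to DLASCL parameter number  4 had an illegal value
 ** On entry to DLASCL parameter number  4 had an illegal value
 ** On entry to DLASCL parameter number  5 had an illegal value
 ** On entry to DLASCL parameter number  4 had an illegal valueh.py:47: RuntimeWarning: Mean of empty slice.
  ys,xs=np.nonzero(m); k=np.hypot(xs-near[0],ys-near[1])<rad; return np.array([xs[k].mean(),ys[k].mean()]),k.sum()
  ret = ret.dtype.type(ret / rcount)
Traceback (most recent call last):
  File "h.py", line 17, in tri
    A=np.c_[d1,-d2]; t=np.linalg.lstsq(A,o2-o1,rcond=None)[0]
                       ~~~~~~~~~~~~~~~^^^^^^^^^^^^^^^^^^^^
numpy.linalg.LinAlgError: SVD did not converge in Linear Least Squares
```

```bash
python3 - <<'E'
from h import *
a,na=hub('t3',(329.4,185.8),8);b,nb=hub('s3',(196,207),10);print(a,na,b,nb,tri(load('t3'),a,load('s3'),b))
a,na=hub('top0',(324.4,188),8);b,nb=hub('scene0',(200,219),10);print(a,na,b,nb,tri(load('top0'),a,load('scene0'),b))
g=[((0,0,255),ring((.5745,-.1642,.1837),np.radians(-1.5)),True),((0,255,255),ring((.573,-.1642,.1737),np.radians(-1.5)),True)]
overlay('t3','o1',(300,140,370,240),5,g)
overlay('s3','o2',(165,170,235,270),5,g)
a=cv2.imread('pics/o1.png');b=cv2.imread('pics/o2.png');cv2.imwrite('pics/o78.png',np.hstack([a,b]))
E
```

```text
[327.85185185 185.07407407] 27 [196.125 206.75 ] 8 (array([ 0.5733495 , -0.16553652,  0.19190874]), np.float64(0.00591320140003367))
[324.44117647 188.        ] 34 [200. 220.] 1 (array([ 0.57429526, -0.16615767,  0.10848447]), np.float64(0.004158693404504367))
```

View pics/o78.png

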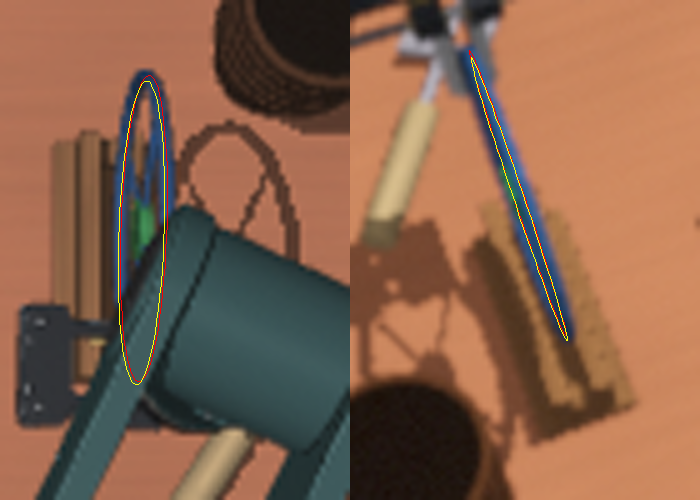

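The hoop came out rigidly with no droop. I'll carry it towards the -y side of the hook.

Call:
servo_tool:
  rows:
    - [[0, 0, -0.06], 0]
    - [[0, 0.02, -0.16], 0]
    - [[0, 0.06, -0.28], 0]
    - [[0, 0.14, -0.38], 0]
    - [[0, 0.25, -0.43], 0]
    - [[0, 0.38, -0.46], -0.01]
    - [[0, 0.52, -0.46], -0.02]
    - [[0, 0.66, -0.46], -0.03]
    - [[0, 0.78, -0.46], -0.04]
    - [[0, 0.88, -0.46], -0.045]
    - [[0, 0.96, -0.46], -0.05]
    - [[0, 1, -0.46], -0.05]

```text
time: 7.15
tool_pos: [0.4813, -0.0828, 0.2141]
ee_rot: [-3.139, -0.007, -3.087]
wrist_force: [0.3, -0.6, -2.7]
width: 0.0095
```

```bash
python3 -c "
from h import *
plan((.4743,.0962,.214),3.238)"
```

```text
t 7.15 pos [ 0.4813 -0.0828  0.2141] rot [-3.139 -0.007 -3.087] F [ 0.3 -0.6 -2.7] w 0.0095 q [-0.28 -0.05  1.49 -0.01  1.7  -1.91] 
 shift [-0.03  2.24 -0.01] turn -0.027
```

Call:
servo_tool:
  rows:
    - [[0, 0.06, 0], -0.01]
    - [[0, 0.18, 0], -0.02]
    - [[0, 0.34, 0], -0.027]
    - [[0, 0.5, 0], -0.027]
    - [[0, 0.66, 0], -0.027]
    - [[0, 0.82, 0], -0.027]
    - [[0, 0.94, 0], -0.027]
    - [[0, 1, 0], -0.027]
    - [[0, 1, 0], -0.027]

```text
time: 7.9
tool_pos: [0.4771, -0.0031, 0.2141]
ee_rot: [-3.139, -0.006, -3.045]
wrist_force: [-0.5, 0.4, -2.5]
width: 0.0093
```

Call:
servo_tool:
  rows:
    - [[0, 0.06, 0], 0]
    - [[0, 0.18, 0], 0]
    - [[0, 0.34, 0], 0]
    - [[0, 0.5, 0], 0]
    - [[0, 0.66, 0], 0]
    - [[0, 0.82, 0], 0]
    - [[0, 0.92, 0], 0]
    - [[0, 1, 0], 0]
    - [[0, 1, 0], 0]

```text
time: 8.65
tool_pos: [0.4695, 0.0766, 0.2138]
ee_rot: [-3.139, -0.006, -3.045]
wrist_force: [-0.2, -0.0, -2.7]
width: 0.0095
```

```bash
python3 -c "
from h import *
for n in ('scene','top','wrist'): snap(n,n[0]+'4')
plan((.4743,.0962,.214),3.238)"
```

```text
t 8.80 pos [0.4697 0.0752 0.2138] rot [-3.138 -0.006 -3.047] F [-0.1 -1.3 -2.7] w 0.0094 q [ 0.04 -0.08  1.52 -0.    1.71 -1.62] 
 shift [-0.08  0.26 -0.  ] turn -0.001
```

View pics/s4.png

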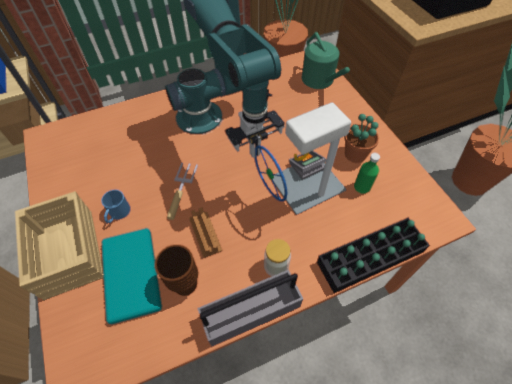

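View pics/w4.png

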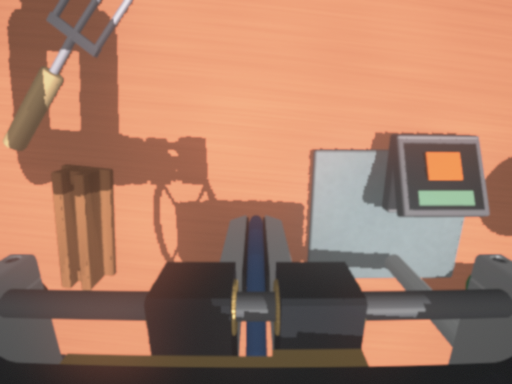

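View pics/t4.png

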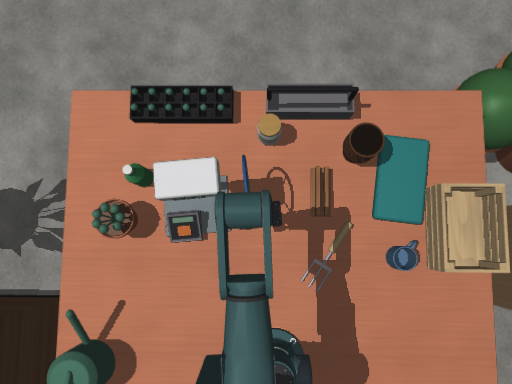

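```bash
python3 - <<'E'
from h import *
g=scalegroups((0.571,0.196),np.radians(5.5))+[((0,255,255),ring((.5651,.0842,.2197),.0945),True)]
overlay('s4','o1',(235,90,355,215),4.5,g)
overlay('t4','o2',(150,140,260,250),3,g)
a=cv2.imread('pics/o1.png');cv2.imwrite('pics/o9.png',a)
cv2.imwrite('pics/o9b.png',cv2.imread('pics/o2.png'))
E
```

```text
(no output)
```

View pics/o9.png

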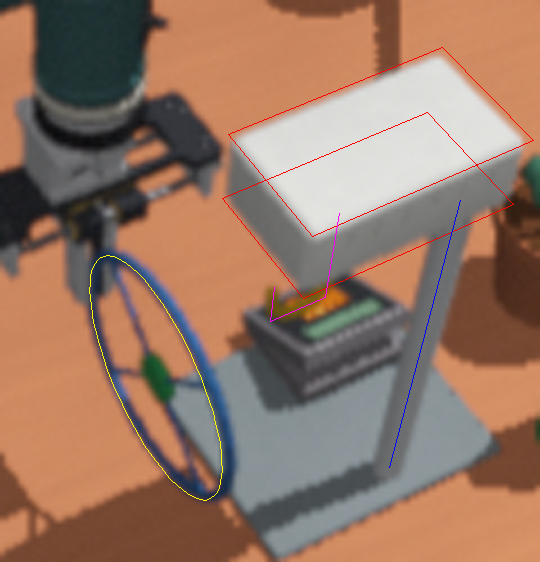

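View pics/o9b.png

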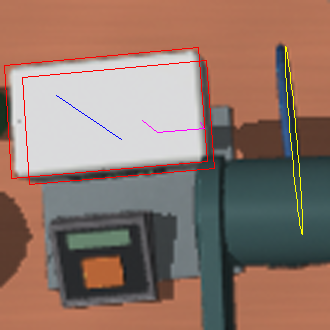

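The hoop rides about 20 mm above the hook tip level and 20 mm below the head, and its yaw is about 2° more than predicted. I'll bring it in over the tip, slowly.

Call:
servo_tool:
  rows:
    - [[-0.01, 0.05, 0], 0]
    - [[-0.02, 0.12, 0], 0]
    - [[-0.03, 0.2, 0], 0]
    - [[-0.04, 0.3, 0], 0]
    - [[-0.05, 0.4, 0], 0]
    - [[-0.06, 0.5, 0], 0]
    - [[-0.06, 0.58, 0], 0]
    - [[-0.06, 0.65, 0], 0]
    - [[-0.06, 0.7, 0], 0]
    - [[-0.06, 0.7, 0], 0]

```text
time: 9.63
tool_pos: [0.4689, 0.1327, 0.2136]
ee_rot: [-3.139, -0.007, -3.045]
wrist_force: [-1.0, -0.0, -2.9]
width: 0.0096
```

```bash
python3 - <<'E'
from h import *
for n in ('scene','wrist'): snap(n,n[0]+'5')
o=robot.get_obs();plan(o['tool_pos'])
p=np.array(o['tool_pos']);y=o['ee_rot'][2]+np.pi
g=scalegroups((0.571,0.196),np.radians(5.5))+[((0,255,255),ring(p+.0958*np.array([np.cos(y),np.sin(y),0])+[0,0,.006],y+.035),True)]
overlay('s5','o10',(235,90,355,215),4.5,g)
E
```

```text
t 9.73 pos [0.4691 0.1318 0.2136] rot [-3.138 -0.006 -3.046] F [ 0.2 -0.3 -3.1] w 0.0092 q [ 0.16 -0.05  1.49 -0.    1.7  -1.51] 
 shift [0. 0. 0.] turn None
```

View pics/o10.png

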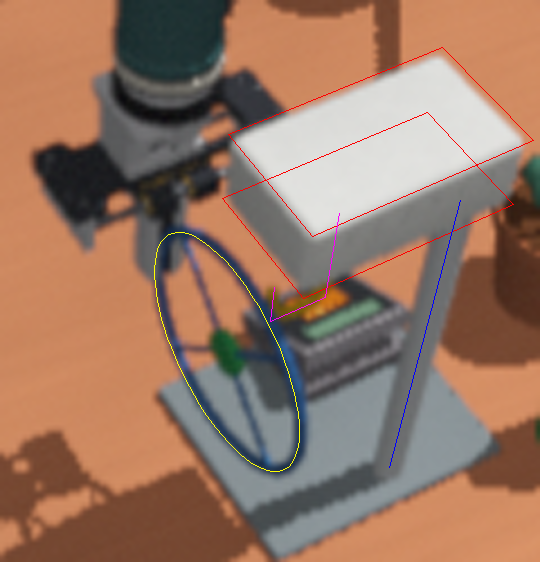

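View pics/w5.png

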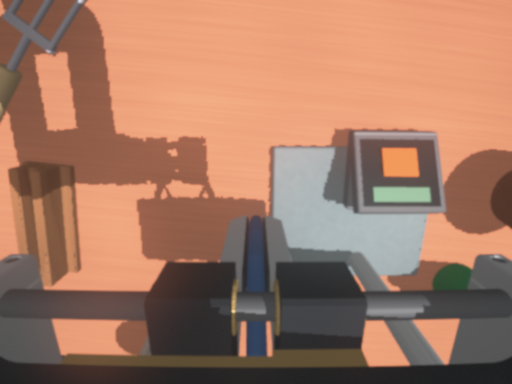

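Call:
servo_tool:
  rows:
    - [[0, 0.03, 0], 0]
    - [[0, 0.08, 0], 0]
    - [[0, 0.15, 0], 0]
    - [[0, 0.22, 0], 0]
    - [[0, 0.3, 0], 0]
    - [[0, 0.38, 0], 0]
    - [[0, 0.46, 0], 0]
    - [[0, 0.52, 0], 0]
    - [[0, 0.56, 0], 0]
    - [[0, 0.57, 0], 0]
    - [[0, 0.57, 0], 0]

```text
time: 10.65
tool_pos: [0.4647, 0.1774, 0.2134]
ee_rot: [-3.138, -0.006, -3.046]
wrist_force: [0.8, -1.2, -2.7]
width: 0.0095
```

```bash
python3 - <<'E'
from h import *
for n in ('scene','top'): snap(n,n[0]+'6')
o=robot.get_obs();plan(o['tool_pos'])
p=np.array(o['tool_pos']);y=o['ee_rot'][2]+np.pi
g=scalegroups((0.571,0.196),np.radians(5.5))+[((0,255,255),ring(p+.0958*np.array([np.cos(y),np.sin(y),0])+[0,0,.006],y+.035),True)]
overlay('s6','o11',(260,90,355,215),4.5,g[2:])
overlay('t6','o12',(150,140,260,250),4.5,g[2:])
a=cv2.imread('pics/o11.png');b=cv2.imread('pics/o12.png');h=min(len(a),len(b));cv2.imwrite('pics/o13.png',cv2.resize(np.hstack([a[:h],b[:h]]),None,fx=.85,fy=.85))
E
```

```text
t 10.75 pos [0.4648 0.177  0.2135] rot [-3.138 -0.006 -3.047] F [-0.3  0.1 -3.4] w 0.0093 q [ 0.25 -0.03  1.47 -0.    1.7  -1.41] 
 shift [0. 0. 0.] turn None
```

View pics/o13.png

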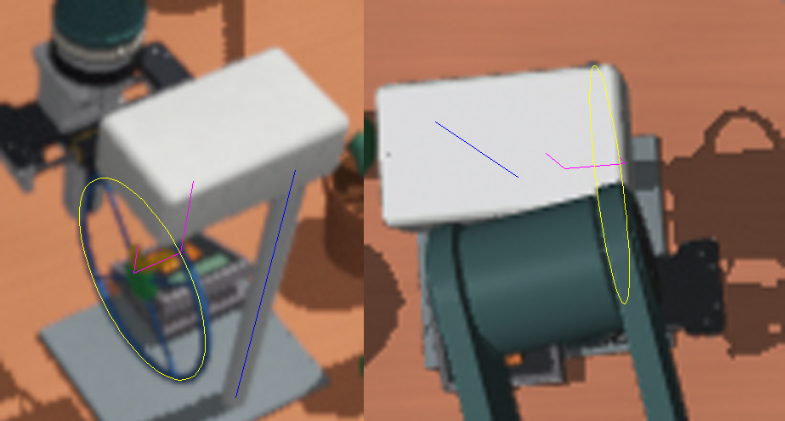

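Call:
servo_tool:
  rows:
    - [[0, 0, 0.04], 0]
    - [[0, 0, 0.1], 0]
    - [[0, 0, 0.18], 0]
    - [[0, 0, 0.26], 0]
    - [[0, 0, 0.34], 0]
    - [[0, 0, 0.42], 0]
    - [[0, 0, 0.48], 0]
    - [[0, 0, 0.52], 0]
    - [[0, 0, 0.54], 0]
    - [[0, 0, 0.54], 0]

```text
time: 11.58
tool_pos: [0.4643, 0.177, 0.1698]
ee_rot: [-3.138, -0.007, -3.047]
wrist_force: [-0.2, 0.1, -3.2]
width: 0.0092
```

```bash
python3 - <<'E'
from h import *
for n in ('scene',): snap(n,n[0]+'7')
o=robot.get_obs();plan(o['tool_pos'])
overlay('s7','o14',(260,90,355,215),4.5,[])
E
```

```text
t 11.63 pos [0.4646 0.177  0.1703] rot [-3.138 -0.006 -3.047] F [-0.   0.1 -2.7] w 0.0091 q [ 0.25 -0.02  1.55 -0.    1.62 -1.41] 
 shift [0. 0. 0.] turn None
```

View pics/o14.png

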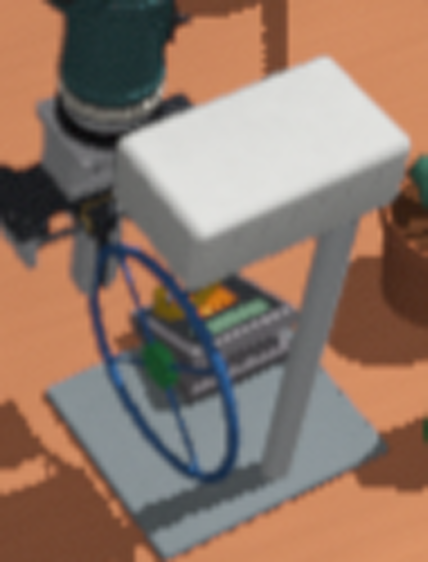

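```bash
python3 - <<'E'
from h import *
overlay('s7','o15',(280,135,330,175),14,[])
E
```

```text
(no output)
```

View pics/o15.png

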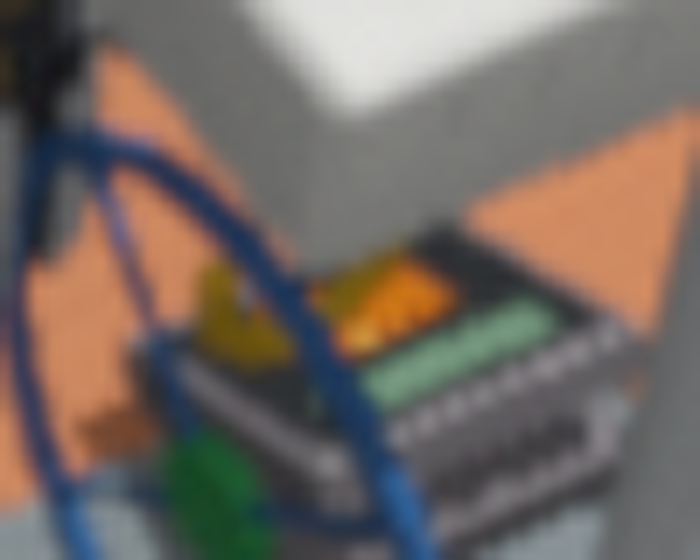

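The rim sits between the tip (yellow at about (296,158)) and the shank (about (304,157)). I'll lower it onto the trough.

Call:
servo_tool:
  rows:
    - [[0, 0, 0.03], 0]
    - [[0, 0, 0.06], 0]
    - [[0, 0, 0.085], 0]
    - [[0, 0, 0.085], 0]

```text
time: 11.97
tool_pos: [0.4652, 0.1771, 0.164]
ee_rot: [-3.139, -0.004, -3.047]
wrist_force: [0.0, -0.6, -1.1]
width: 0.0095
```

Call:
servo_tool:
  rows:
    - [[0, 0, 0.01], 0]
    - [[0, 0, 0.02], 0]
    - [[0, 0, 0.02], 0]
    - [[0, 0, 0.02], 0]

```text
time: 12.3
tool_pos: [0.4656, 0.1772, 0.1632]
ee_rot: [-3.139, -0.003, -3.047]
wrist_force: [1.4, 0.2, 3.5]
width: 0.0093
```

```bash
python3 - <<'E'
from h import *
snap('scene','s8')
o=robot.get_obs();plan(o['tool_pos'])
overlay('s8','o16',(280,135,330,175),14,[])
E
```

```text
t 12.35 pos [0.4656 0.1772 0.1631] rot [-3.139e+00 -3.000e-03 -3.047e+00] F [1.4 0.1 3. ] w 0.0097 q [ 0.25 -0.01  1.56 -0.    1.6  -1.41] 
 shift [0. 0. 0.] turn None
```

View pics/o16.png

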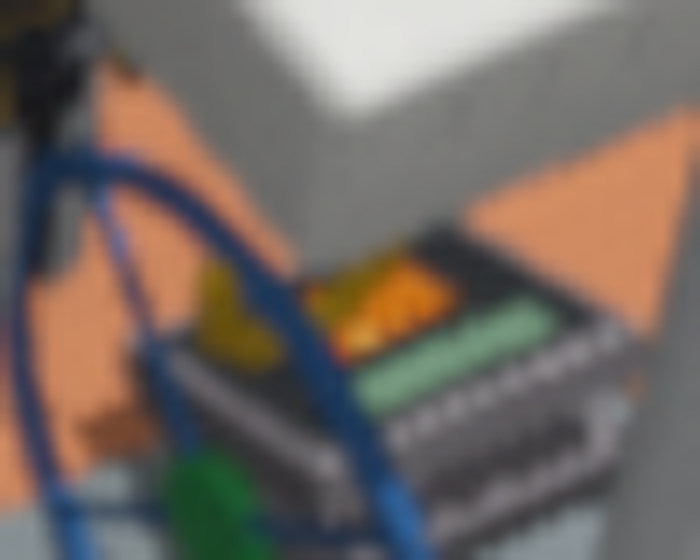

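It now rests on the hook, with Fz changed from -3 to +3 N. I'll unload slightly and centre it 8 mm in x, then set it down softly before opening.

Call:
servo_tool:
  rows:
    - [[0, 0, -0.03], 0]
    - [[-0.03, 0, -0.04], 0]
    - [[-0.06, 0, -0.04], 0]
    - [[-0.1, 0, -0.04], 0]
    - [[-0.1, 0, -0.03], 0]
    - [[-0.1, 0, -0.015], 0]
    - [[-0.1, 0, -0.01], 0]
    - [[-0.1, 0, -0.01], 0]

```text
time: 13.02
tool_pos: [0.4731, 0.1778, 0.1631]
ee_rot: [-3.139, -0.005, -3.047]
wrist_force: [3.1, 1.5, 0.7]
width: 0.0093
```

```bash
python3 - <<'E'
from h import *
o=robot.get_obs();plan(o['tool_pos'])
E
```

```text
t 13.02 pos [0.4731 0.1778 0.1631] rot [-3.139 -0.005 -3.047] F [3.1 1.5 0.7] w 0.0093 q [ 0.25  0.    1.54 -0.    1.6  -1.42] 
 shift [0. 0. 0.] turn None
```

Call:
servo_tool:
  rows:
    - [[0, 0, 0], 0]
    - [[0, 0, 0], 0]
    - [[0, 0, 0], 0]
    - [[0, 0, 0], 0]
    - [[0, 0, 0], 0]
    - [[0, 0, 0], 0]
    - [[0, 0, 0], 0]
    - [[0, 0, 0], 0]
  grip: -1

```text
time: 13.68
tool_pos: [0.4724, 0.1777, 0.1626]
ee_rot: [-3.138, -0.006, -3.047]
wrist_force: [0.7, -1.0, -0.1]
width: 0.0595
```

```bash
python3 - <<'E'
from h import *
o=robot.get_obs();plan(o['tool_pos'])
snap('scene','s9')
overlay('s9','o17',(250,95,350,220),4.5,[])
E
```

```text
t 13.68 pos [0.4724 0.1777 0.1626] rot [-3.138 -0.006 -3.047] F [ 0.7 -1.  -0.1] w 0.0595 q [ 0.25  0.    1.54 -0.    1.6  -1.42] 
 shift [0. 0. 0.] turn None
```

View pics/o17.png

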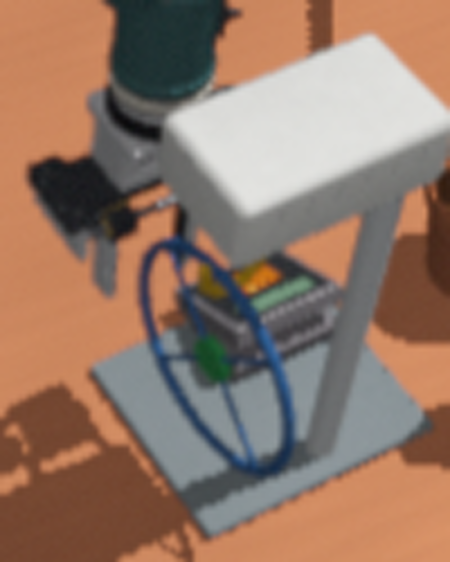

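The hoop hangs on the hook and the fingers are clear of it. I'll back away towards the robot.

Call:
servo_tool:
  rows:
    - [[0.02, 0, 0], 0]
    - [[0.08, 0, 0], 0]
    - [[0.18, 0, 0], 0]
    - [[0.3, 0, 0], 0]
    - [[0.42, 0, 0], 0]
    - [[0.55, 0, 0], 0]
    - [[0.68, 0, 0], 0]
    - [[0.8, 0, 0], 0]
    - [[0.9, 0, -0.1], 0]
    - [[1, 0, -0.3], 0]
    - [[1, 0, -0.5], 0]
    - [[1, 0, -0.5], 0]

```text
time: 14.73
tool_pos: [0.3941, 0.1708, 0.2074]
ee_rot: [-3.14, 0.001, -3.046]
wrist_force: [0.6, 0.0, 0.6]
width: 0.0942
```

```bash
python3 - <<'E'
from h import *
o=robot.get_obs();plan(o['tool_pos'])
for n in ('scene','top','wrist'): snap(n,n[0]+'10')
E
```

```text
t 14.73 pos [0.3941 0.1708 0.2074] rot [-3.140e+00  1.000e-03 -3.046e+00] F [0.6 0.  0.6] w 0.0942 q [ 0.28 -0.19  1.63 -0.    1.7  -1.39] 
 shift [0. 0. 0.] turn None
```

View pics/s10.png

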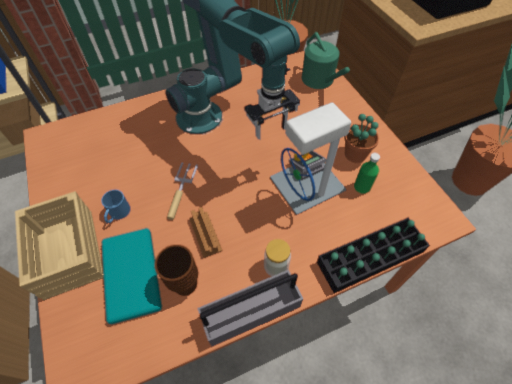

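View pics/w10.png

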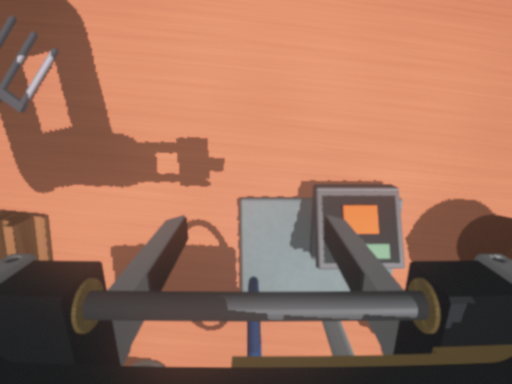

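View pics/t10.png

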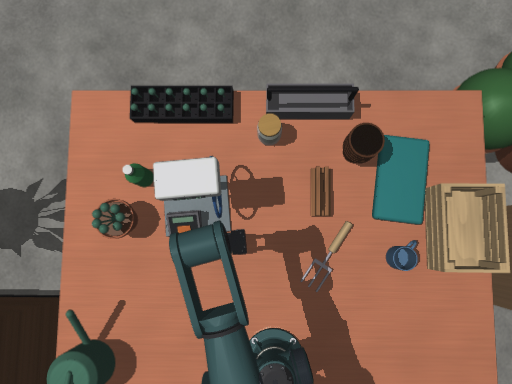

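The hoop hangs from the hook with the hand away. Next I'll locate the pad from several views: w10 at (361,220), w5 at (400,162), w4 at (444,166) and top0 at (184,231).

```bash
python3 - <<'E'
from h import *
near={'w10':(361,220),'w5':(400,162),'w4':(444,166),'top0':(184,231)}
rays=[]
for n,c in near.items():
    s=load(n);im=s['pixels'].astype(int); hsv=cv2.cvtColor(s['pixels'],cv2.COLOR_RGB2HSV)
    print(n,'rgb',im[c[1],c[0]],hsv[c[1],c[0]])
    m=(im[...,0]-im[...,2]>110)&(hsv[...,1]>190); N,l,st,ce=cv2.connectedComponentsWithStats(m.astype(np.uint8))
    i=l[c[1],c[0]]; print(st[i],ce[i])
    cnt=max(cv2.findContours((l==i).astype(np.uint8),cv2.RETR_EXTERNAL,cv2.CHAIN_APPROX_NONE)[0],key=cv2.contourArea)
    mr=cv2.minAreaRect(cnt); print('rect',mr)
    o,d=ray(s,[ce[i]]); rays.append((n,o,d[0]))
def inter(rs):
    A=sum(np.eye(3)-np.outer(d,d) for _,o,d in rs); b=sum((np.eye(3)-np.outer(d,d))@o for _,o,d in rs)
    p=np.linalg.solve(A,b); return p,[round(1000*np.linalg.norm((np.eye(3)-np.outer(d,d))@(p-o)),1) for _,o,d in rs]
print(inter(rays),inter(rays[:3]))
p=inter(rays)[0]; yaw=np.radians(5.5); d=p[:2]-[.571,.196]; print('scale frame',d@[np.cos(yaw),np.sin(yaw)],d@[-np.sin(yaw),np.cos(yaw)])
E
```

```text
w10 rgb [237 146  87] [ 12 161 237]
[     0      0    512    384 196608] [255.5 191.5]
rect ((255.5, 191.5), (383.0, 511.0), 90.0)
w5 rgb [242 155  92] [ 13 158 242]
[     0      0    512    384 196608] [255.5 191.5]
rect ((255.5, 191.5), (383.0, 511.0), 90.0)
w4 rgb [242 153  90] [ 12 160 242]
[     0      0    512    384 196608] [255.5 191.5]
rect ((255.5, 191.5), (383.0, 511.0), 90.0)
top0 rgb [176  97  54] [ 11 177 176]
[     0      0    512    384 196608] [255.5 191.5]
rect ((255.5, 191.5), (383.0, 511.0), 90.0)
(array([ 0.63543263,  0.12539801, -0.5591995 ]), [np.float64(78.0), np.float64(32.7), np.float64(43.7), np.float64(46.6)]) (array([  4.40537571,   0.45682374, -13.87655635]), [np.float64(59.9), np.float64(14.3), np.float64(60.9)])
scale frame 0.05736909461317744 -0.07645254554974631
```

```bash
python3 - <<'E'
from h import *
for n,c in {'w10':(361,220),'w5':(400,162),'top0':(184,231)}.items():
    s=load(n);im=s['pixels']; hsv=cv2.cvtColor(im,cv2.COLOR_RGB2HSV)
    for dx,dy in((0,0),(6,0),(-8,-5),(0,-60),(-5,4)): print(n,dx,dy,im[c[1]+dy,c[0]+dx],hsv[c[1]+dy,c[0]+dx])
    b=cv2.imread('pics/%s.png'%n); print('png bgr',b[c[1],c[0]])
E
```

```text
w10 0 0 [237 146  87] [ 12 161 237]
w10 6 0 [237 146  87] [ 12 161 237]
w10 -8 -5 [236 145  86] [ 12 162 236]
w10 0 -60 [228 151 116] [  9 125 228]
w10 -5 4 [237 147  88] [ 12 160 237]
png bgr [ 87 146 237]
w5 0 0 [242 155  92] [ 13 158 242]
w5 6 0 [242 154  91] [ 13 159 242]
w5 -8 -5 [242 153  91] [ 12 159 242]
w5 0 -60 [238 162 124] [ 10 122 238]
w5 -5 4 [242 154  91] [ 13 159 242]
png bgr [ 92 155 242]
top0 0 0 [176  97  54] [ 11 177 176]
top0 6 0 [174  99  54] [ 11 176 174]
top0 -8 -5 [44 42 42] [ 0 12 44]
top0 0 -60 [213 213 215] [120   2 215]
top0 -5 4 [167  93  52] [ 11 176 167]
png bgr [ 54  97 176]
```

```bash
cat > pad.py <<'E'
from h import *
def padpix(n,c,tol=22):
    s=load(n);im=s['pixels'].astype(int); ref=im[c[1],c[0]]
    m=(np.abs(im-ref).max(2)<tol).astype(np.uint8); N,l,st,ce=cv2.connectedComponentsWithStats(m,connectivity=4); i=l[c[1],c[0]]
    cnt=max(cv2.findContours((l==i).astype(np.uint8),cv2.RETR_EXTERNAL,cv2.CHAIN_APPROX_NONE)[0],key=cv2.contourArea)
    return ce[i],st[i],cv2.minAreaRect(cnt)
def inter(rs):
    A=sum(np.eye(3)-np.outer(d,d) for _,o,d in rs); b=sum((np.eye(3)-np.outer(d,d))@o for _,o,d in rs)
    p=np.linalg.solve(A,b); return p,[round(1000*np.linalg.norm((np.eye(3)-np.outer(d,d))@(p-o)),1) for _,o,d in rs]
def run(near):
    rays=[]
    for n,c in near.items():
        ce,st,mr=padpix(n,c); print(n,st.tolist(),np.round(ce,1),np.round(mr[1],1),mr[2])
        o,d=ray(load(n),[ce]); rays.append((n,o,d[0]))
    return rays
def rep(p,org=(.571,.196),yaw=np.radians(5.5)):
    d=p[:2]-np.array(org); return np.round([d@[np.cos(yaw),np.sin(yaw)],d@[-np.sin(yaw),np.cos(yaw)]],4)
E
python3 - <<'E'
from pad import *
r=run({'w10':(361,220),'w5':(400,162),'w4':(444,166),'top0':(184,231)})
for k in (r,r[:3],[r[0],r[3]],[r[2],r[3]]):
    p,e=inter(k);print(np.round(p,4),e,rep(p))
E
```

```text
w10 [344, 206, 35, 27, 806] [361.9 218.1] [26. 34.] 90.0
w5 [383, 149, 36, 27, 909] [400. 162.] [26. 35.] 90.0
w4 [427, 153, 35, 27, 888] [444.1 166. ] [26. 34.] 90.0
top0 [178, 226, 13, 10, 110] [184.  230.4] [ 9.1 11.9] 81.8698959350586
[0.4334 0.3081 0.0505] [np.float64(0.9), np.float64(0.4), np.float64(0.4), np.float64(0.6)] [-0.1262  0.1247]
[0.4341 0.3101 0.0473] [np.float64(0.2), np.float64(0.5), np.float64(0.4)] [-0.1254  0.1267]
[0.4329 0.3079 0.0514] [np.float64(0.7), np.float64(0.7)] [-0.1268  0.1246]
[0.4334 0.3071 0.0521] [np.float64(0.2), np.float64(0.2)] [-0.1263  0.1238]
```

```bash
python3 - <<'E'
from pad import *
t=load('top0'); print('herb',onz(t,[[113,218]],.15), 'rim right edge',onz(t,[[134,218]],.115),'leaf right',onz(t,[[133,215]],.2))
plan((.431,.308,.13),3.238)
E
```

```text
herb [[0.4697518  0.51662438 0.15      ]] rim right edge [[0.47166452 0.46043749 0.115     ]] leaf right [[0.47726644 0.43658508 0.2       ]]
t 14.88 pos [0.3929 0.1703 0.203 ] rot [-3.138 -0.006 -3.047] F [-0.2  0.6 -0.5] w 0.094 q [ 0.28 -0.18  1.63 -0.    1.7  -1.39] 
 shift [-0.64  1.67  0.9 ] turn -0.001
```

Call:
servo_tool:
  rows:
    - [[0, 0.06, 0], 0]
    - [[0, 0.18, 0], 0]
    - [[0, 0.32, 0], 0]
    - [[0, 0.48, 0], 0]
    - [[0, 0.64, 0], 0]
    - [[-0.05, 0.8, 0], 0]
    - [[-0.15, 0.92, 0], 0]
    - [[-0.25, 1, 0], 0]
    - [[-0.3, 1, 0], 0]
  grip: 1

```text
time: 15.63
tool_pos: [0.4098, 0.2537, 0.2019]
ee_rot: [-3.138, -0.008, -3.045]
wrist_force: [0.6, -0.3, 0.7]
width: 0.0371
```

Call:
servo_tool:
  rows:
    - [[-0.04, 0.06, 0], 0]
    - [[-0.1, 0.18, 0], 0]
    - [[-0.18, 0.32, 0], 0]
    - [[-0.26, 0.46, 0.05], 0]
    - [[-0.34, 0.58, 0.15], 0]
    - [[-0.34, 0.66, 0.3], 0]
    - [[-0.34, 0.67, 0.4], 0]
    - [[-0.34, 0.67, 0.5], 0]
    - [[-0.34, 0.67, 0.5], 0]

```text
time: 16.38
tool_pos: [0.4296, 0.3071, 0.1594]
ee_rot: [-3.136, -0.011, -3.047]
wrist_force: [-0.8, -0.2, -0.1]
width: 0.0006
```

```bash
python3 - <<'E'
from pad import *
snap('wrist','w11');snap('scene','s11')
plan((.431,.308,.08),3.238)
E
```

```text
t 16.48 pos [0.4306 0.3075 0.1618] rot [-3.138 -0.008 -3.047] F [ 0.4  0.3 -0. ] w 0.0005 q [ 0.51  0.06  1.49 -0.    1.6  -1.15] 
 shift [-0.01  0.01  1.02] turn -0.001
```

View pics/w11.png

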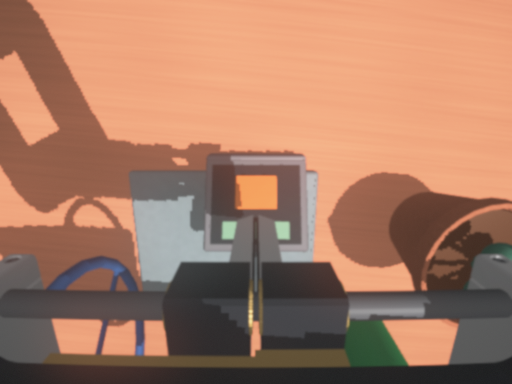

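View pics/s11.png

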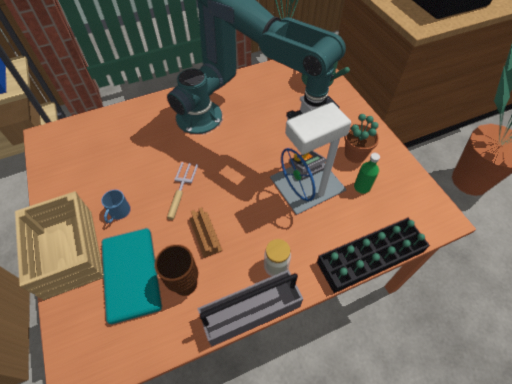

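```bash
python3 - <<'E'
from pad import *
r=run({'w11':(256,192),'w5':(400,162),'w4':(444,166),'top0':(184,231),'w10':(361,220)})
for k in (r[:4],r[:3],[r[0],r[3]],r):
    p,e=inter(k);print(np.round(p,4),e)
s=load('w11');o=robot.get_obs();x,y,z=o['tool_pos'];print(proj(s,[[x,y,.055],[x,y,z]]))
# tip pose relative: pad depth from its size at w11
print(onz(s,[[256,192]],.051))
E
```

```text
w11 [237, 176, 40, 33, 1216] [257.9 191.7] [32. 39.] 90.0
w5 [383, 149, 36, 27, 909] [400. 162.] [26. 35.] 90.0
w4 [427, 153, 35, 27, 888] [444.1 166. ] [26. 34.] 90.0
top0 [178, 226, 13, 10, 110] [184.  230.4] [ 9.1 11.9] 81.8698959350586
w10 [344, 206, 35, 27, 806] [361.9 218.1] [26. 34.] 90.0
[0.4336 0.3081 0.0503] [np.float64(0.5), np.float64(0.2), np.float64(0.3), np.float64(0.6)]
[0.4339 0.3085 0.0496] [np.float64(0.1), np.float64(0.3), np.float64(0.2)]
[0.4336 0.3081 0.0496] [np.float64(0.5), np.float64(0.5)]
[0.4335 0.3083 0.0501] [np.float64(0.3), np.float64(0.4), np.float64(0.4), np.float64(0.8), np.float64(0.9)]
[[257.10016901 190.04465712]
 [257.06943242 231.14709768]]
[[0.43398911 0.30661423 0.051     ]]
```

Call:
servo_tool:
  rows:
    - [[0, 0.01, 0.08], 0]
    - [[0, 0.01, 0.2], 0]
    - [[0, 0.01, 0.36], 0]
    - [[0, 0.01, 0.54], 0]
    - [[0, 0.01, 0.72], 0]
    - [[0, 0.01, 0.88], 0]
    - [[0, 0.01, 0.97], 0]
    - [[0, 0.01, 1], 0]
    - [[0, 0.01, 1], 0]

```text
time: 17.23
tool_pos: [0.4302, 0.3082, 0.0817]
ee_rot: [-3.138, -0.008, -3.047]
wrist_force: [-0.7, 0.4, 0.5]
width: 0.0005
```

```bash
python3 - <<'E'
from pad import *
snap('wrist','w12');snap('scene','s12')
plan((.431,.308,.055),3.238)
a=cv2.resize(cv2.imread('pics/w12.png')[110:290,150:350],None,fx=2.2,fy=2.2); b=cv2.resize(cv2.imread('pics/s12.png')[100:205,265:360],(360,396)); cv2.imwrite('pics/c12.png',np.hstack([a,b]))
for n in('s10','s11','s12'): print(hub(n,(296,176),14))
E
```

```text
t 17.33 pos [0.431  0.3087 0.0831] rot [-3.139 -0.005 -3.047] F [-0.3  0.4  0.5] w 0.0004 q [ 0.51  0.1   1.6  -0.    1.45 -1.15] 
 shift [-0.   -0.01  0.35] turn -0.001
(array([296.64150943, 174.16981132]), np.int64(53))
(array([296.81132075, 174.47169811]), np.int64(53))
(array([296.76923077, 174.46153846]), np.int64(52))
```

View pics/c12.png

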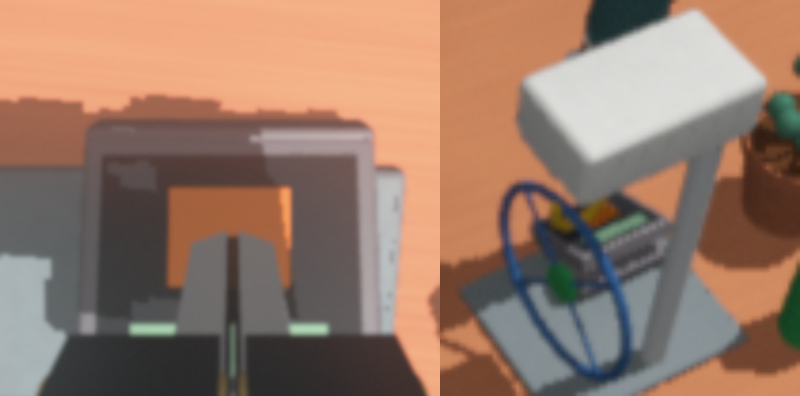

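```bash
python3 - <<'E'
from pad import *
p=onz(load('s12'),[[296.8,174.4]],.168)[0];print(p,rep(p))
print(proj(load('s12'),S([[0,0,.167]],(.571,.196),np.radians(5.5))))
E
```

```text
[0.57137842 0.18876358 0.168     ] [-0.0003 -0.0072]
[[298.60941218 173.81174319]]
```

Call:
servo_tool:
  rows:
    - [[0, 0, 0.1], 0]
    - [[0, 0, 0.18], 0]
    - [[0, 0, 0.25], 0]
    - [[0, 0, 0.27], 0]
    - [[0, 0, 0.27], 0]

```text
time: 17.75
tool_pos: [0.4298, 0.3081, 0.0597]
ee_rot: [-3.138, -0.008, -3.047]
wrist_force: [0.4, -0.2, -0.9]
width: 0.0002
```

Call:
servo_tool:
  rows:
    - [[0, 0, 0.025], 0]
    - [[0, 0, 0.05], 0]
    - [[0, 0, 0.05], 0]

```text
time: 18.0
tool_pos: [0.4306, 0.3085, 0.0569]
ee_rot: [-3.139, -0.006, -3.047]
wrist_force: [-0.0, 0.5, 1.1]
width: 0.0006
```

Call:
servo_tool:
  rows:
    - [[0, 0, 0.02], 0]
    - [[0, 0, 0.02], 0]
    - [[0, 0, 0.02], 0]

```text
time: 18.25
tool_pos: [0.4309, 0.3086, 0.056]
ee_rot: [-3.139, -0.005, -3.047]
wrist_force: [-0.3, -1.0, 3.0]
width: 0.0002
```

Call:
servo_tool:
  rows:
    - [[0, 0, 0.015], 0]
    - [[0, 0, 0.015], 0]
    - [[0, 0, 0.015], 0]

```text
time: 18.5
tool_pos: [0.4312, 0.3087, 0.0551]
ee_rot: [-3.139, -0.004, -3.047]
wrist_force: [-0.2, -0.7, 5.8]
width: 0.0005
```

```bash
python3 -c "
from h import *
o=robot.get_obs();print(np.round(o['wrist_force'],2),np.round(o['tool_pos'],4),np.round(o['wrist_torque'],3))"
```

```text
[-0.18 -0.72  5.79] [0.4312 0.3087 0.0551] [-0.064 -0.158 -0.019]
```

It's in contact with rising force (5.8 N). I'll press on to about 10 N and hold there.

Call:
servo_tool:
  rows:
    - [[0, 0, 0.01], 0]
    - [[0, 0, 0.02], 0]
    - [[0, 0, 0.02], 0]
    - [[0, 0, 0.02], 0]

```text
time: 18.83
tool_pos: [0.4316, 0.3088, 0.0544]
ee_rot: [-3.139, -0.003, -3.047]
wrist_force: [0.3, -1.8, 8.6]
width: 0.0004
```

Call:
servo_tool:
  rows:
    - [[0, 0, 0.01], 0]
    - [[0, 0, 0.02], 0]
    - [[0, 0, 0.02], 0]
    - [[0, 0, 0.02], 0]
    - [[0, 0, 0.02], 0]
    - [[0, 0, 0.02], 0]

```text
time: 19.33
tool_pos: [0.4317, 0.3088, 0.0541]
ee_rot: [-3.139, -0.002, -3.047]
wrist_force: [-3.1, -3.1, 13.0]
width: 0.0004
```

```bash
python3 - <<'E'
from h import *
o=robot.get_obs();print(np.round(o['wrist_force'],2),np.round(o['tool_pos'],4),np.round(o['wrist_torque'],3))
snap('wrist','w13')
cv2.imwrite('pics/c13.png',cv2.resize(cv2.imread('pics/w13.png')[110:290,150:350],None,fx=3,fy=3))
E
```

```text
[-3.1  -3.06 13.  ] [0.4317 0.3088 0.0541] [-0.415  0.193  0.046]
```

View pics/c13.png

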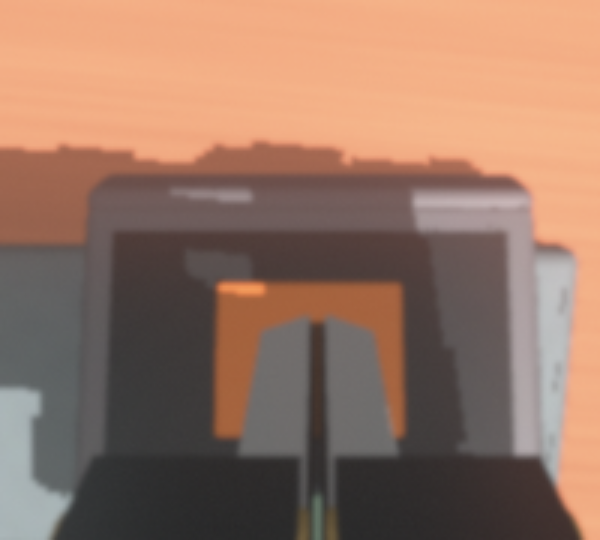

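The tips are on the orange pad, and the force curve stiffened between 8.6 and 13 N, so the pad bottomed out and was held there. I'll retreat upward.

Call:
servo_tool:
  rows:
    - [[0, 0, -0.05], 0]
    - [[0, 0, -0.12], 0]
    - [[0, 0, -0.25], 0]
    - [[0, 0, -0.4], 0]
    - [[0, 0, -0.6], 0]
    - [[0, 0, -0.8], 0]
    - [[0.1, 0, -0.95], 0]
    - [[0.2, 0, -1], 0]
    - [[0.2, 0, -1], 0]

```text
time: 20.13
tool_pos: [0.4141, 0.3076, 0.1326]
ee_rot: [-3.14, -0.005, -3.046]
wrist_force: [-0.3, 0.2, 0.4]
width: 0.0006
```

```bash
python3 - <<'E'
from pad import *
o=robot.get_obs();plan(o['tool_pos'])
snap('scene','s14');snap('top','t14')
a=cv2.resize(cv2.imread('pics/s14.png')[95:215,255:355],(480,576)); cv2.imwrite('pics/c14.png',a)
for n in('s12','s14'):
    c,k=hub(n,(296,176),14); print(c,k,rep(onz(load(n),[c],.168)[0]))
for n in ('t','s'):
    d=np.abs(load({'t':'top0','s':'scene0'}[n])['pixels'].astype(int)-load(n+'14')['pixels'].astype(int)).max(2); cv2.imwrite('pics/d%s.png'%n,np.minimum(d*2,255).astype(np.uint8))
cv2.imwrite('pics/dd.png',cv2.resize(np.hstack([cv2.imread('pics/dt.png'),cv2.imread('pics/ds.png')]),(800,300)))
E
```

```text
t 20.13 pos [0.4141 0.3076 0.1326] rot [-3.14  -0.005 -3.046] F [-0.3  0.2  0.4] w 0.0006 q [ 0.53  0.04  1.56  0.    1.54 -1.14] 
 shift [0. 0. 0.] turn None
[296.76923077 174.46153846] 52 [-0.0001 -0.0075]
[296.76923077 174.46153846] 52 [-0.0001 -0.0075]
```

View pics/c14.png

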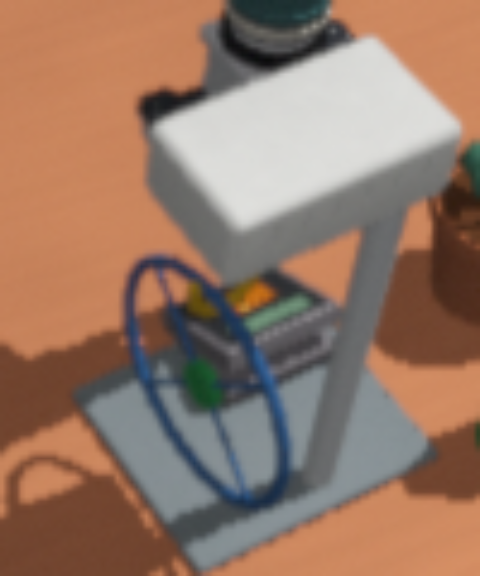

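View pics/dd.png

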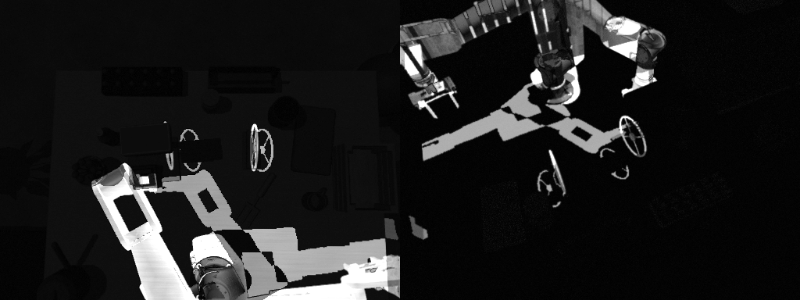

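```bash
python3 -c "
from h import *
print(robot.close_job())"
```

```text
the job is handed in; nothing more can be done
None
```

The hoop is hanging on the J-hook and the tare pad has been pressed once. I handed the job in at about 20 s; no verdict was reported.

- **Hanging the hoop:** I gripped the rim at its robot-side point, lifted it out of the rack, brought it over the hook's tip and set it down in the trough. I then let go and backed away.
- **Pressing the pad:** With the shut fingertips I pressed straight down to 13 N, where the force rose steeply as if the pad was fully in. The force was above 5 N for about 0.8 s, then I moved up clear of the pad.

**Last checks**
- The hub was at the same pixel just before and after the press. It sits about 7 mm horizontally from the estimated hook position.
- After moving away, the wrist force read about zero, so nothing was touching the fingers.
- Comparing before and after pictures showed no movement of any bystander in the visible areas; the arm hid parts of both views.
- I had no direct reading of the pad's travel. That it tripped and sprang back is inferred from the forces.
- When the rim touched down on the hook, its height was about 3 mm above my estimate, roughly the calibration error. No other check disagreed.

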